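# Select the feed on the sole-roughing machine

### The arm

A 6-joint arm with a two-finger parallel gripper is mounted at the origin on the work surface. World frame = base frame: x ahead of the robot, y to its left, z up, the work surface at z = 0. Lengths are in m, angles in rad, forces in N, time in s.
With the tool pointing down it reaches from about 0.3 to 0.75 m from the base axis. Payload 8.5 kg.
Tool frame: the origin (TCP) lies at the very end of the fingers, on their centre line; the grasp point (between the pads) lies 19 mm behind it; z points along the fingers, y is the direction in which the jaws open and shut (so a half turn about z gives the same grasp; the last joint's range is limited). The gripper opens to 85 mm and grips with 20 to 120 N. Pads are 22 mm wide; open, the fingers measure 114 mm over their backs; the gripper's body (76 mm by 85 mm) begins 54 mm behind the grasp point. The pads swing forward as they close: fully open they stand 13 mm farther back than shut.
Start: joints at [0.968, 0.381, 1.297, -0, 1.464, -0.215], TCP at [0.208, 0.509, 0.231] pointing down, gripper open.
Joint ranges: [-3.11, 3.11], [-0.89, 2.33], [0.22, 2.48], [-1.42, 4.56], [0.17, 2.85], [-2.88, 2.88]. Speed limits (rad/s): [2.39, 2.39, 3.14, 3.14, 3.14, 3.14].

### API

Orientations are given as a rotation vector (axis times angle).
In Python, from station import state, imaging, workorder gives the robot as it stands.
- The arm moves only by the tool play_rows, never from a script. Its argument "increments" is a list of rows, each a list of 3 entries, a list of its own where there are three numbers: the opening in per cent of the stroke, from 0 (shut) to 100 (fully open), then the shift along the tool's x, y, z in mm, then the turn, a rotation vector about the tool's x, y, z in degrees. A call has 1 to 8 rows; each row is the pose to reach, as a shift and turn from the pose commanded when the call began, along the tool's axes at that moment; what a row does not reach only later rows make up. A row lasts 1/8 s, in which the tool goes at most 62.5 mm and 10.7 degrees, less where a joint would pass 70% of its speed; a pose out of reach is approached as far as the arm can. A call with a gripper value outside its range is refused whole. The fingers move at their own pace and stop on an object; the grip force is fixed at half the most. Time passes only in rows, so rows that repeat a pose let the fingers close. It gives the time, the measured TCP pose, the force and the opening at its end, in the units of the state.
- state(): the state, without advancing time (a new reading comes with each control period).
- imaging.read_camera(name): name is "scene" or "top" or "wrist"; returns a dict with "color" (420x560x3 uint8, red, green, blue), "vfov" (degrees; the focal length in pixels is half the picture's height over the tangent of half this angle, whatever the lens; pixels are square), "cx", "cy" (the principal point, pixels), "k1" (the pictures are not rectified: a ray, as slopes to the right and down, at radius r is drawn at 1 + k1 r^2 times it, then the intrinsics apply), "camera_from_world" (4x4, takes a point from world to camera coordinates). Camera axes: x right, y up, looking along -z (the intrinsics and any distortion apply to the point x, -y, -z); pixel columns grow to the right and rows downward; lengths in m; the calibration is good to about 2 mm. A picture is of the moment at which its call begins. There is no depth.
- workorder.finish_job(): hands the job in, once; it reports no verdict.
The state is a dict: "time": time; "joint_positions": joint angles; "joint_vel": joint speeds; "effort": joint torques, N m; "tool_pos": TCP position; "orientation": TCP orientation; "contact_force": force on the tool from outside, world axes, zero at the start; "moment": the same for the moment, N m; "grip_width": opening from 0.0 (shut) to 1.0 (fully open).
Only numpy, scipy, OpenCV 4.12 (cv2) and the standard library are available. Lean on these libraries where they do the work, as an engineer would, in place of code of your own. Each camera call takes 0.05 s, during which the arm holds its last target.

### The job

Push the square-knobbed selector lever on the roughing machine out of its park slot, across the H-gate and fully home into the working slot marked by the setting bar (the other three slots have only a round stud), then leave it there. Only push the knob: do not pinch it between the fingers, do not put the lever into any of the three other working slots on the way, and leave everything else where it stands.

Things in the scene. Friction and masses are not known exactly. Their poses are not given: they have to be found in the camera images.
- machine: Bench roughing machine, fixed: green gear case 240 (x) x 300 (y) x 92 high, a cork drum on its right (-y) side, a grey motor on its left (+y) side, both lower than 125. Origin: centre of the case's underside. Axes: z up, x 'far' (away from the robot at yaw 0), y 'left'; its yaw varies by up to 0.3 rad.
- gate_centre (a point): Middle of the cross channel on the top of the aluminium gate plate (180 x 180, 4 thick, top 100 above the table), above the machine's origin. Slots 16 wide: the channel runs along the machine's y; each end has a far (+x) and a near (-x) working slot; in the middle a park slot goes to the near side only, solid wall opposite. All channel and slot ends are firm stops.
- knob_centre (a point): Centre of the selector lever's dark wooden square knob, 40 x 40 x 34 high, corners notched by 5, on a 12 thick steel stem. Height: 195 upright, about 183 parked, 176 in a working slot. From gate_centre in machine x, y: about -57, 0 fully parked (starts there or partly out); 0, 0 mid-channel; 0, +-57 at channel ends; +-57, +-51.5 fully home in a working slot (play 3).
- lever_pivot (a point): The lever's pivot inside the case, 30 above the machine's origin and 165 below the knob's centre along the stem. The lever leans both ways about it. Friction holds the lever wherever it is left (no spring); moving it takes about 2 to 4 N at the knob.
- gate_fore (a joint): Lean of the lever along the machine's x: 0 in the channel (play about 0.03), + towards far, - towards near; about +-0.35 rad when fully home in a working slot; starts between -0.37 and -0.22 (park slot).
- gate_side (a joint): Lean of the lever along the machine's y: 0 in the middle, + towards the left (+y); about +-0.35 rad at the ends of the channel and in the working slots.
- setting_bar: The setting bar that marks the wanted slot: a dark steel bar 12 (x) x 36 (y) x 14 high, fixed on the gate plate just beyond the closed end of one of the four working slots, vertically below where the knob's centre stands when the lever is fully home in that slot. Origin: centre of its underside, 100 above the table; axes parallel to the machine's.
- stud_a: One of three low round dark steel studs, 16 across, 6 high, fixed on the gate plate beyond the closed ends of the three other working slots, placed as the setting bar is. Origin: centre of its underside.
- stud_b: One of three low round dark steel studs, 16 across, 6 high, fixed on the gate plate beyond the closed ends of the three other working slots, placed as the setting bar is. Origin: centre of its underside.
- stud_c: One of three low round dark steel studs, 16 across, 6 high, fixed on the gate plate beyond the closed ends of the three other working slots, placed as the setting bar is. Origin: centre of its underside.
- knob_far: The far (+x) side of the knob: a cheek 30 wide, 34 high and 6 thick, fixed to the lever; origin at its centre, 17 from the knob's centre; its outer face lies 20 from it.
- knob_near: The near (-x) side of the knob: a cheek 30 wide, 34 high and 6 thick, fixed to the lever; origin at its centre, 17 from the knob's centre; its outer face lies 20 from it.
- knob_left: The left (+y) side of the knob: a cheek 30 wide, 34 high and 6 thick, fixed to the lever; origin at its centre, 17 from the knob's centre; its outer face lies 20 from it.
- knob_right: The right (-y) side of the knob: a cheek 30 wide, 34 high and 6 thick, fixed to the lever; origin at its centre, 17 from the knob's centre; its outer face lies 20 from it.
- soles_low: Bystander, loose: a low stack of five felt and rubber slipper soles, 305 x 85 x 45, one piece. Origin: centre of its underside.
- card_tray: Bystander, loose: an empty open cardboard tray, 320 x 220 x 50. Origin: centre of its underside.
- shoe_brush: Bystander, loose: a wooden shoe brush lying bristles down, 170 x 55 x 44. Origin: centre of its underside.
- pen_jar: Bystander, loose: a glass jar of pencils, 76 across, 160 high. Origin: centre of its underside.
- hammer: Bystander, loose: a hammer lying on the table.
- wax_tin: Bystander, loose on the machine's case beside the gate's left edge: a small steel tin, 40 across, 34 high. Origin: centre of its underside, 92 above the table.
- thread_spool: Bystander, loose on the machine's case beside the gate's right edge: a small wooden spool standing, 32 across, 34 high. Origin: centre of its underside, 92 above the table.

How it is judged:
At the end, for the whole second after the job is handed in: The lever stands still, fully home in the slot marked by the setting bar: the knob's centre within 12 mm, seen from above, of the bar's origin and the lever leaning at least 0.29 rad along that slot (0.35 is the stop) (horizontal distance between knob_centre and setting_bar below 0.012 m and (value of joint gate_fore above 0.29 rad or value of joint gate_fore below -0.29 rad) and velocity of joint gate_fore between -0.05 and 0.05 rad/s and velocity of joint gate_side between -0.05 and 0.05 rad/s); the robot touches nothing.
It fails at once if the knob is pinched: opposite sides of it pressed by the fingers at once (more than 1 N each) ((contact force between the fingers and knob_near above 1 N and contact force between the fingers and knob_far above 1 N) or (contact force between the fingers and knob_left above 1 N and contact force between the fingers and knob_right above 1 N)).
It fails at once if the lever is put into a working slot marked by a round stud (more than about half way in) (horizontal distance between knob_centre and stud_a below 0.025 m or horizontal distance between knob_centre and stud_b below 0.025 m or horizontal distance between knob_centre and stud_c below 0.025 m).
It fails at once if a bystander is shifted, lifted or carried by more than 20 mm (distance of any of soles_low, card_tray, shoe_brush, pen_jar, hammer, wax_tin, thread_spool from where it was at the start of the episode above 0.02 m).
It also fails if it takes over 45 s, if anything falls off the work surface, if the arm or the gripper's body presses on something with over 40 N, if the wrist force passes 120 N, or if a joint passes its speed limit or range.

## Working session

There is one attempt and no reset: what is moved stays moved. The work goes in short steps, Python scripts to look and compute and a tool call to move; the robot and the scene stay as the last step left them, time stands still between calls to the robot, and variables do not carry over. Pictures are saved under pics/ and viewed, and the job is handed in when it is done.

Besides the shell and the picture viewer there is one more tool, called after "Request:" as name([rows], argument=value, ...), one row to a line, values as JSON. play_rows: Moves the arm, as the interface text tells. Its arguments: {"type":"object","properties":{"increments":{"type":"array"}},"required":["increments"]}

```bash
mkdir -p pics; ls
cat > h.py <<'E'
import numpy as np, cv2, pickle
from station import state, imaging, workorder
def grab(n,tag):
    c=imaging.read_camera(n); pickle.dump(c,open(f'pics/{tag}.pkl','wb'))
    cv2.imwrite(f'pics/{tag}.png',cv2.cvtColor(c['color'],cv2.COLOR_RGB2BGR)); return c
def load(tag): return pickle.load(open(f'pics/{tag}.pkl','rb'))
def K(c):
    f=c['color'].shape[0]/2/np.tan(np.radians(c['vfov'])/2)
    return np.array([[f,0,c['cx']],[0,f,c['cy']],[0,0,1.]])
def proj(c,P):
    P=np.atleast_2d(P); M=np.array(c['camera_from_world'])
    q=P@M[:3,:3].T+M[:3,3]; s=np.c_[q[:,0],-q[:,1]]/(-q[:,2:3])
    s=s*(1+c['k1']*(s**2).sum(1,keepdims=True)); k=K(c)
    return s*k[0,0]+k[:2,2]
def ray(c,uv):
    k=K(c); uv=np.array(uv,float).reshape(-1,1,2)
    s=cv2.undistortPoints(uv,k,np.array([c['k1'],0,0,0.]))[:,0]
    M=np.array(c['camera_from_world']); R=M[:3,:3]
    d=np.c_[s[:,0],-s[:,1],-np.ones(len(s))]@R
    return -R.T@M[:3,3],d
def atz(c,uv,z):
    o,d=ray(c,uv); return o+d*((z-o[2])/d[:,2])[:,None]
E
python3 - <<'E'
from h import *
for n in ['scene','top','wrist']:
    c=grab(n,n+'0'); print(n,c['vfov'],c['cx'],c['cy'],c['k1'])
print(state())
E
```

```text
pics
scene 54.73372380146225 273.3584507613846 213.16542932322625 0.039830239607194576
top 55.72610533235458 283.14997633576877 208.17540726057481 -0.04560359199473589
wrist 70.95700962345896 278.74903075629766 203.56419756059523 -0.03576969300856553
{'time': 0.15, 'joint_positions': array([ 9.67690805e-01,  3.81040925e-01,  1.29801424e+00, -1.95863351e-06,
        1.46359820e+00, -2.15292008e-01]), 'joint_vel': array([-0.00048307, -0.00254937, -0.00242038, -0.0002144 , -0.00057676,
        0.00095011]), 'effort': array([ 1.73974990e-03, -4.48627996e+01, -2.31344873e+01, -2.70466608e-04,
        3.77319229e-03,  1.68071807e-05]), 'tool_pos': array([0.20786599, 0.50897732, 0.2308782 ]), 'orientation': array([-6.05284352e-01, -3.08230314e+00,  1.52962029e-03]), 'contact_force': array([0.7758201 , 0.59530994, 0.56397439]), 'moment': array([0.01134705, 0.04482462, 0.03239256]), 'grip_width': 0.9986335233563841}
```

View pics/scene0.png

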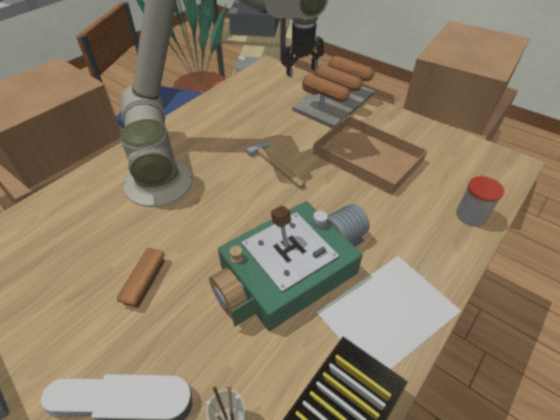

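View pics/top0.png

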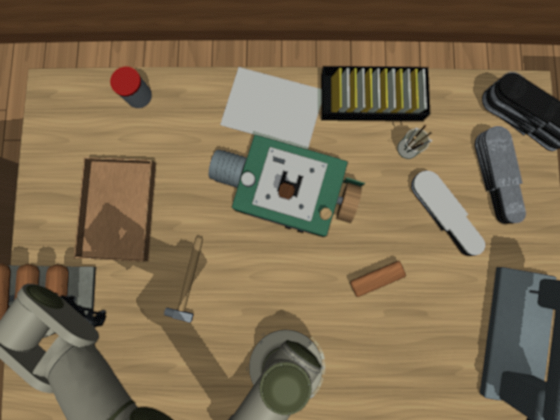

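View pics/wrist0.png

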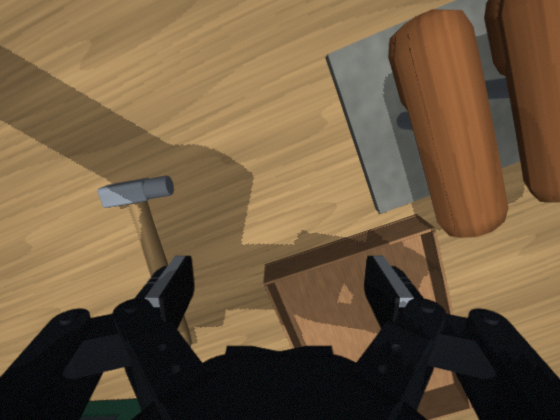

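The top view shows the gear case around (290,185). The bar looks to be at (279,160), which is far left, and the knob is at (287,190). I'll enlarge it to measure.

Run:
```python
from h import *
c=load('top0'); im=cv2.cvtColor(c['color'],cv2.COLOR_RGB2BGR)
cv2.imwrite('pics/topz.png',cv2.resize(im[125:245,205:370],None,fx=4.8,fy=4.8,interpolation=cv2.INTER_CUBIC))
c=load('scene0'); im=cv2.cvtColor(c['color'],cv2.COLOR_RGB2BGR)
cv2.imwrite('pics/scenez.png',cv2.resize(im[195:325,205:375],None,fx=4.6,fy=4.6,interpolation=cv2.INTER_CUBIC))
print(load('top0')['camera_from_world']);print(load('scene0')['camera_from_world'])
```

```text
[[ 0.00758862 -0.99993356 -0.00867638  0.00871462]
 [ 0.99338985  0.00654455  0.1146027  -0.49010715]
 [-0.1145383  -0.0094887   0.99337352 -1.22062238]
 [ 0.          0.          0.          1.        ]]
[[ 0.77990197  0.62587108 -0.00618885 -0.38678731]
 [-0.46232437  0.58271431  0.66835635  0.10510636]
 [ 0.42191124 -0.51839118  0.74381549 -1.36535111]
 [ 0.          0.          0.          1.        ]]
```

View pics/topz.png

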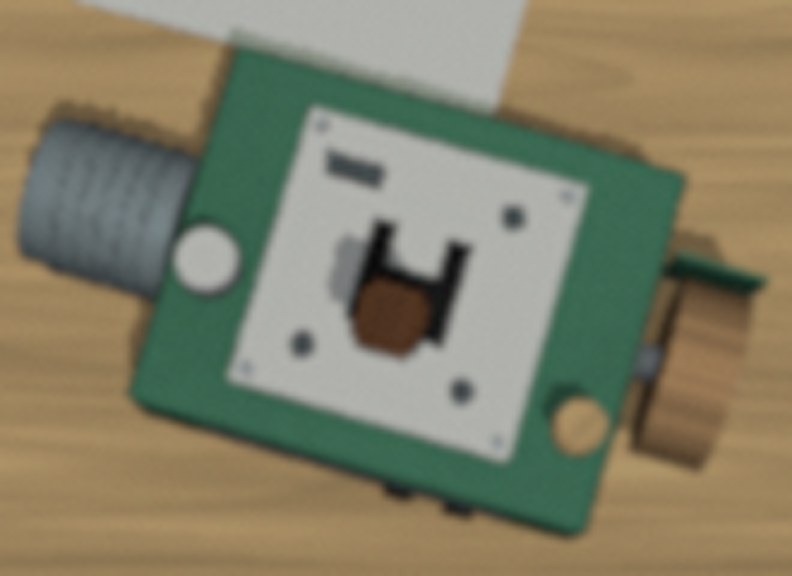

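View pics/scenez.png

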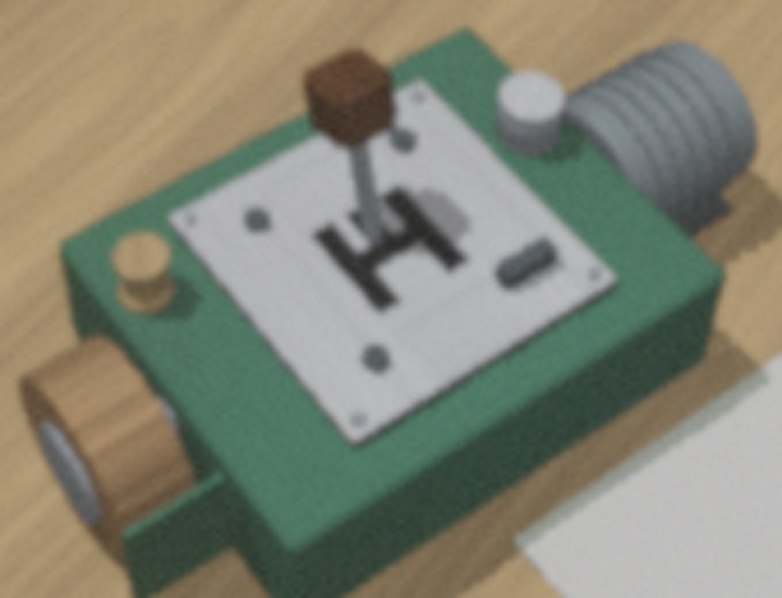

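The bar is at top-zoom (354,170), in the far-left slot. The studs are at (513,218), (461,391) and (303,344). Next I fit the machine pose and the knob position from both views.

```bash
cat > fit.py <<'E'
from h import *
from scipy.optimize import least_squares
t=load('top0'); s=load('scene0')
zt=lambda a:(np.array(a,float)+.5)/4.8-.5+[205,125]
zs=lambda a:(np.array(a,float)+.5)/4.6-.5+[205,195]
# model pts: plate corners FL,FR,NR,NL ; bar top ; studs FR,NR,NL
cor=[[90,90,100],[90,-90,100],[-90,-90,100],[-90,90,100]]
st=[[57,-51.5,106],[-57,-51.5,106],[-57,51.5,106]]
bar=[[57,51.5,114]]
P=np.array(cor+bar+st)/1000
ut=zt([(312,105),(588,185),(510,463),(228,380),(354,168),(513,218),(461,391),(303,344)])
us=zs([(615,278),(355,442),(170,217),(422,80),(527,261),(376,357),(257,219),(403,139)])
def W(p,X):
    c,q=np.cos(p[2]),np.sin(p[2]); R=np.array([[c,-q,0],[q,c,0],[0,0,1]]); return X@R.T+[p[0],p[1],0]
f=lambda p:np.r_[(proj(t,W(p,P))-ut).ravel(),(proj(s,W(p,P))-us).ravel()]
r=least_squares(f,[.55,0,-.25],loss='soft_l1'); 
for cc,u in ((t,ut),(s,us)):
    g=lambda p:(proj(cc,W(p,P))-u).ravel(); q=least_squares(g,[.55,0,-.25]); print(q.x, np.abs(q.fun).max())
if __name__=='__main__':
    print('pose',r.x,np.abs(r.fun).reshape(2,8,2).max(2).round(2))
    # knob silhouettes: fit gate angles
    kt=zt((392,315)); ks=zs((350,97))
    o1,d1=ray(t,kt);o2,d2=ray(s,ks)
    A=np.c_[d1[0],-d2[0]];l=np.linalg.lstsq(A,o2-o1,rcond=None)[0]
    a=o1+d1[0]*l[0];b=o2+d2[0]*l[1];m=(a+b)/2
    c,q=np.cos(r.x[2]),np.sin(r.x[2]); v=m-[r.x[0],r.x[1],0]
    print('knob',m,np.linalg.norm(a-b),'mach',c*v[0]+q*v[1],-q*v[0]+c*v[1])
    print(W(r.x,P[4:5]))
E
python3 fit.py
```

```text
[ 0.55640135 -0.00755375 -0.27985635] 0.4469062499822485
[ 0.55777908 -0.00981171 -0.28442189] 0.7542342576406895
pose [ 0.55697598 -0.00855636 -0.28180198] [[0.32 0.21 0.5  0.41 0.56 0.6  0.71 0.19]
 [0.53 0.33 0.16 0.3  1.29 0.64 0.62 0.65]]
knob [0.52022933 0.00188821 0.19177252] 0.0015701019718584977 mach -0.03820170908007386 -0.00018617372001347374
[[0.62604915 0.02506131 0.114     ]]
```

The knob is partly out of park, at machine (-38, 0) and height 192, which matches the lever geometry. The machine pose is (0.557, -0.009) with yaw -0.282. I'll write a helper that works out the tool-frame increments.

```bash
cat > go.py <<'E'
import sys
from h import *
from scipy.spatial.transform import Rotation as Ro
PX,PY,YAW=.5570,-.0085,-.282
def w(x,y): c,s=np.cos(YAW),np.sin(YAW); return np.array([PX+(c*x-s*y)/1e3,PY+(s*x+c*y)/1e3])
def m(X): c,s=np.cos(YAW),np.sin(YAW); d=(np.array(X[:2])-[PX,PY])*1e3; return np.array([c*d[0]+s*d[1],-s*d[0]+c*d[1],X[2]*1e3])
if __name__=='__main__':
    S=state(); R=Ro.from_rotvec(S['orientation'])
    print('t',S['time'],'mach',m(S['tool_pos']).round(1),'F',np.array(S['contact_force']).round(1),'g',S['grip_width'])
    # target: tool y = machine y, z down, x = -machine x
    c,s=np.cos(YAW),np.sin(YAW)
    T=Ro.from_matrix(np.array([[-c,-s,0],[-s,c,0],[0,0,-1.]]))
    print('turn',np.degrees((R.inv()*T).as_rotvec()).round(1))
    for a in sys.argv[1:]:
        x,y,z=map(float,a.split(','))
        p=np.r_[w(x,y),z/1e3]; print(a,'shift',(R.inv().apply(p-S['tool_pos'])*1e3).round(1))
E
python3 go.py -- -95,0,240 -95,0,180 2>/dev/null || python3 - <<'E'
E
sed -i 's/for a in sys.argv\[1:\]/for a in [q for q in sys.argv[1:] if q!="--"]/' go.py; python3 go.py -- -95,0,235 -95,0,180
```

```text
t 0.15 mach [-479.3  399.9  230.9] F [0.8 0.6 0.6] g 0.9986335233563841
turn [-0.1 -0.  -6.1]
t 0.15 mach [-479.3  399.9  230.9] F [0.8 0.6 0.6] g 0.9986335233563841
turn [-0.1 -0.  -6.1]
-95,0,235 shift [-424.4 -357.1   -3.8]
-95,0,180 shift [-424.4 -357.    51.2]
```

Request:
play_rows([
  [0,[-53,-44,-1],[0,0,-1]],
  [0,[-106,-89,-2],[0,0,-2]],
  [0,[-146,-122,-3],[0,0,-3]],
  [0,[-186,-156,-3],[0,0,-4]],
  [0,[-226,-190,-4],[0,0,-5]],
  [0,[-266,-223,-4],[0,0,-6]],
  [0,[-306,-257,-4],[0,0,-6.1]],
  [0,[-340,-286,-4],[0,0,-6.1]],
])

```text
time: 1.15
tool_pos: [0.4151, 0.114, 0.2353]
orientation: [-0.442, -3.11, 0.0]
contact_force: [0.6, -0.5, 0.0]
grip_width: 0.0
```

```bash
python3 go.py -- -95,0,235 -95,0,180
```

```text
t 1.15 mach [-170.4   78.2  235.3] F [ 0.6 -0.5  0. ] g 0.00048326865114486364
turn [-0. -0. -0.]
-95,0,235 shift [-75.4 -78.2   0.3]
-95,0,180 shift [-75.4 -78.2  55.3]
```

Request:
play_rows([
  [0,[-30,-30,0],[0,0,0]],
  [0,[-60,-62,0],[0,0,0]],
  [0,[-75,-78,0],[0,0,0]],
  [0,[-75,-78,20],[0,0,0]],
  [0,[-75,-78,40],[0,0,0]],
  [0,[-75,-78,54],[0,0,0]],
  [0,[-75,-78,54],[0,0,0]],
])

```text
time: 2.02
tool_pos: [0.4645, 0.0201, 0.1806]
orientation: [-0.44, -3.108, -0.0]
contact_force: [0.1, 0.4, 0.6]
grip_width: -0.002
```

```bash
python3 go.py
python3 - <<'E'
from h import *
a=grab('scene','scene1');b=grab('wrist','wrist1');d=grab('top','top1')
f=lambda c,r:cv2.resize(cv2.cvtColor(c['color'],cv2.COLOR_RGB2BGR)[r[0]:r[1],r[2]:r[3]],(400,300),interpolation=cv2.INTER_CUBIC)
cv2.imwrite('pics/m1.png',np.vstack([np.hstack([f(a,(175,325,190,390)),f(d,(120,255,200,380))]),np.hstack([f(b,(0,420,0,560)),f(a,(0,420,0,560))])]))
E
```

```text
t 2.025 mach [-96.8   1.7 180.6] F [0.1 0.4 0.6] g -0.002124810283330244
turn [-0.  -0.1  0. ]
```

View pics/m1.png

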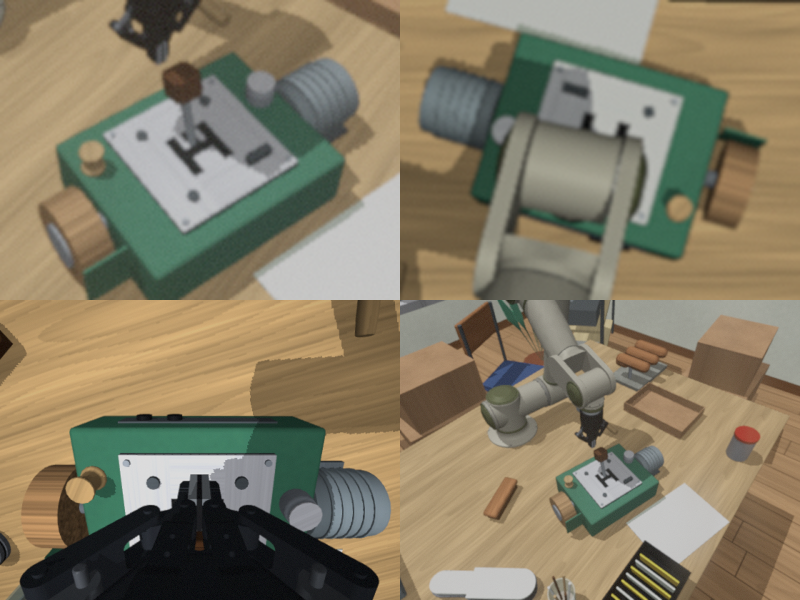

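The tool is aligned and closed on the near side of the knob, with nothing touched. First push: out of park, towards far.

Request:
play_rows([
  [0,[-12,-2,0],[0,0,0]],
  [0,[-22,-2,0],[0,0,0]],
  [0,[-30,-2,0],[0,0,0]],
  [0,[-37,-2,0],[0,0,0]],
  [0,[-44,-2,0],[0,0,0]],
  [0,[-50,-2,0],[0,0,0]],
  [0,[-56,-2,0],[0,0,0]],
  [0,[-60,-2,0],[0,0,0]],
])

```text
time: 3.18
tool_pos: [0.5224, 0.0014, 0.1813]
orientation: [0.44, 3.111, -0.0]
contact_force: [-3.1, 1.3, 2.0]
grip_width: -0.003
```

```bash
python3 go.py
cat > snap.py <<'E'
import sys
from h import *
n=sys.argv[1]
a=grab('scene','s'+n);b=grab('wrist','w'+n)
f=lambda c,r,s:cv2.resize(cv2.cvtColor(c['color'],cv2.COLOR_RGB2BGR)[r[0]:r[1],r[2]:r[3]],s,interpolation=cv2.INTER_CUBIC)
cv2.imwrite(f'pics/z{n}.png',np.hstack([f(a,(195,295,225,345),(480,400)),f(b,(180,420,140,400),(320,400))]))
E
python3 snap.py 2
```

```text
t 3.175 mach [-35.9  -0.2 181.3] F [-3.1  1.3  2. ] g -0.0028366135748421253
turn [-0.  0.  0.]
```

View pics/z2.png

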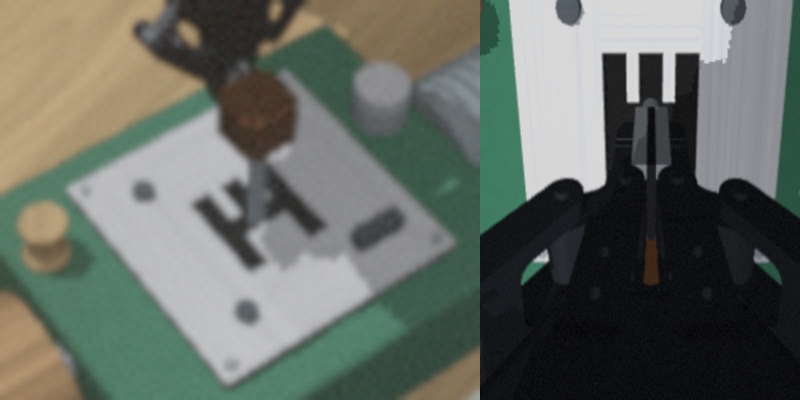

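It is moving at about 3.4 N. I'll continue in small steps to the channel's wall.

Request:
play_rows([
  [0,[-2,0,0],[0,0,0]],
  [0,[-4,0,0],[0,0,0]],
  [0,[-5,0,0],[0,0,0]],
  [0,[-5,0,0],[0,0,0]],
])

```text
time: 3.78
tool_pos: [0.5268, 0.0001, 0.1813]
orientation: [-0.44, -3.11, -0.0]
contact_force: [-1.8, 0.2, 1.9]
grip_width: 0.002
```

```bash
python3 go.py
```

```text
t 3.775 mach [-3.140e+01 -1.000e-01  1.813e+02] F [-1.8  0.2  1.9] g 0.0016525004706628766
turn [-0. -0.  0.]
```

Request:
play_rows([
  [0,[-1.5,0,0],[0,0,0]],
  [0,[-3,0,0],[0,0,0]],
  [0,[-3,0,0],[0,0,0]],
])

```text
time: 4.15
tool_pos: [0.5299, -0.0008, 0.1813]
orientation: [0.441, 3.11, 0.0]
contact_force: [-1.7, 1.0, 1.9]
grip_width: -0.001
```

```bash
python3 go.py; python3 snap.py 3
```

```text
t 4.15 mach [-28.2  -0.2 181.3] F [-1.7  1.   1.9] g -0.0013497763227611546
turn [0. 0. 0.]
```

View pics/z3.png

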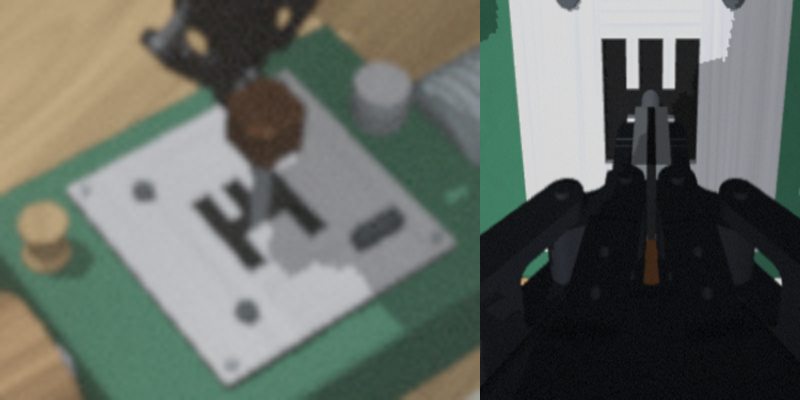

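```bash
cat > kn.py <<'E'
from go import *
c=load('scene0')
def kn(f,s):
    # knob centre for leans f,s
    n=np.array([np.tan(f),np.tan(s),1]); n/=np.linalg.norm(n); q=165*n; return np.r_[w(q[0],q[1]),(30+q[2])/1e3],q
if __name__=='__main__':
  for f in (-.234,-.1,-.05,-.03,0,.03):
    P,q=kn(f,0); print(f,q.round(1),proj(c,P).round(1))
E
python3 kn.py
```

```text
-0.234 [-38.3   0.  160.5] [[281.1 215.9]]
-0.1 [-16.5   0.  164.2] [[286.3 220.4]]
-0.05 [ -8.2   0.  164.8] [[288.3 222.3]]
-0.03 [ -4.9   0.  164.9] [[289.1 223.1]]
0 [  0.   0. 165.] [[290.4 224.3]]
0.03 [  4.9   0.  164.9] [[291.6 225.6]]
```

The knob has shifted to scene pixel (291,225), so lean is about +0.02: it is in the channel, near the far wall. Next I retreat and go around to the right side, slightly higher.

Request:
play_rows([
  [0,[15,0,0],[0,0,0]],
  [0,[35,0,-3],[0,0,0]],
  [0,[35,-30,-5],[0,0,0]],
  [0,[35,-60,-5],[0,0,0]],
  [0,[35,-75,-5],[0,0,0]],
  [0,[0,-75,-5],[0,0,0]],
  [0,[-28,-75,-5],[0,0,0]],
  [0,[-28,-75,-5],[0,0,0]],
])

```text
time: 5.25
tool_pos: [0.5371, -0.0809, 0.1857]
orientation: [0.441, 3.11, 0.0]
contact_force: [0.0, 0.1, -0.7]
grip_width: 0.0
```

```bash
python3 go.py; python3 snap.py 4
```

```text
t 5.25 mach [  1.  -75.1 185.7] F [ 0.   0.1 -0.7] g 0.0002584744971861988
turn [0. 0. 0.]
```

View pics/z4.png

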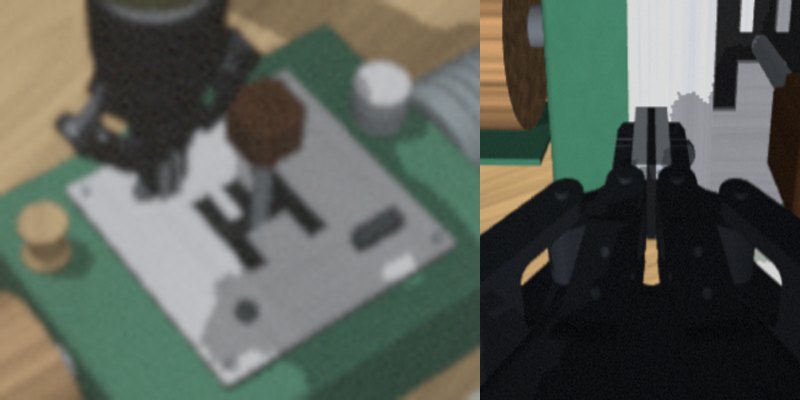

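Request:
play_rows([
  [0,[0,15,0],[0,0,0]],
  [0,[0,28,0],[0,0,0]],
  [0,[0,36,0],[0,0,0]],
  [0,[0,44,0],[0,0,0]],
  [0,[0,52,0],[0,0,0]],
  [0,[0,60,0],[0,0,0]],
  [0,[0,68,0],[0,0,0]],
  [0,[0,75,0],[0,0,0]],
])

```text
time: 6.35
tool_pos: [0.5567, -0.0081, 0.1861]
orientation: [-0.44, -3.11, -0.0]
contact_force: [0.0, -2.0, -1.5]
grip_width: -0.0
```

```bash
python3 go.py; python3 snap.py 5
```

```text
t 6.35 mach [ -0.4   0.3 186.1] F [ 0.  -2.  -1.5] g -6.513038251310247e-05
turn [-0. -0.  0.]
```

View pics/z5.png

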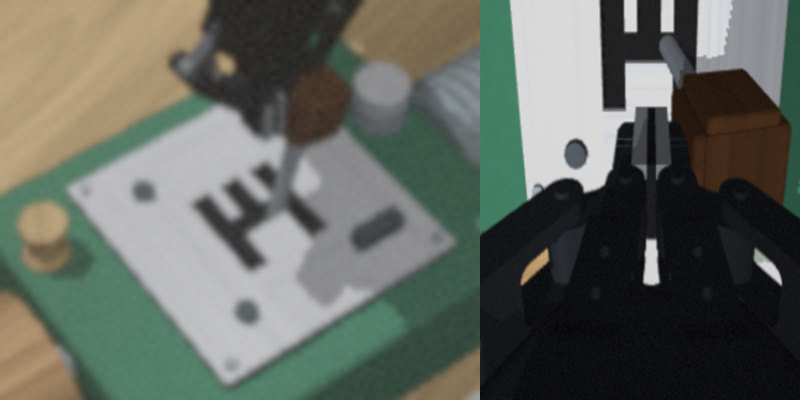

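The knob is sliding along the channel to the left (scene zoom 315,100). I'll continue to the end stop.

Request:
play_rows([
  [0,[0,6,0],[0,0,0]],
  [0,[0,11,0],[0,0,0]],
  [0,[0,15,0],[0,0,0]],
  [0,[0,18,0],[0,0,0]],
  [0,[0,18,0],[0,0,0]],
])

```text
time: 7.08
tool_pos: [0.5617, 0.009, 0.1864]
orientation: [0.44, 3.111, 0.0]
contact_force: [0.4, -1.6, -0.4]
grip_width: -0.004
```

```bash
python3 go.py
```

```text
t 7.075 mach [ -0.4  18.1 186.4] F [ 0.4 -1.6 -0.4] g -0.003515321497397618
turn [0.  0.  0.1]
```

Request:
play_rows([
  [0,[0,2,0],[0,0,0]],
  [0,[0,4,0],[0,0,0]],
  [0,[0,4,0],[0,0,0]],
])

```text
time: 7.45
tool_pos: [0.5628, 0.0127, 0.1864]
orientation: [0.44, 3.11, 0.0]
contact_force: [-1.6, -1.4, -0.4]
grip_width: 0.003
```

```bash
python3 go.py; python3 snap.py 6
```

```text
t 7.45 mach [ -0.3  22.  186.4] F [-1.6 -1.4 -0.4] g 0.0028952984615099758
turn [0. 0. 0.]
```

View pics/z6.png

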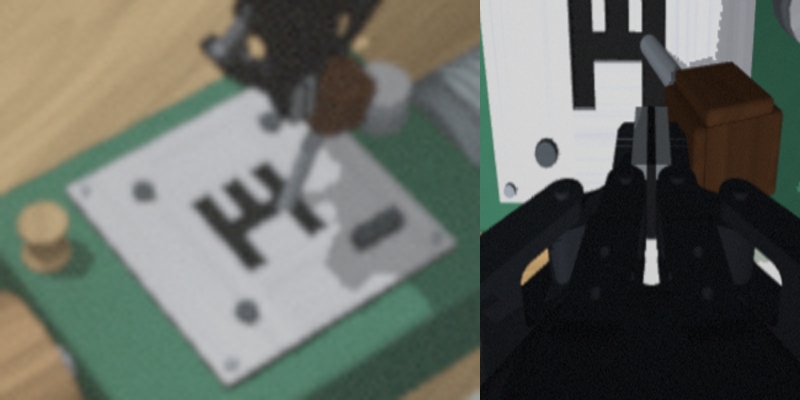

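Request:
play_rows([
  [0,[0,1.5,0],[0,0,0]],
  [0,[0,3,0],[0,0,0]],
  [0,[0,3,0],[0,0,0]],
])

```text
time: 7.92
tool_pos: [0.5636, 0.0156, 0.1863]
orientation: [0.44, 3.111, 0.0]
contact_force: [-0.8, -1.3, -0.5]
grip_width: -0.002
```

```bash
python3 go.py; python3 -c "
from kn import *
for s in (.25,.3,.33,.36): print(s,kn(0,s)[1].round(1),(proj(c,kn(0,s)[0])-[225,195])*4)
"; python3 snap.py 7
```

```text
t 7.925 mach [ -0.3  25.  186.3] F [-0.8 -1.3 -0.5] g -0.0019258437946642756
turn [0. 0. 0.]
0.25 [  0.   40.8 159.9] [[314.36845221  93.53781802]]
0.3 [  0.   48.8 157.6] [[324.32347126  90.33179063]]
0.33 [  0.   53.5 156.1] [[330.16282993  88.66428603]]
0.36 [  0.   58.1 154.4] [[335.89473075  87.18924464]]
```

View pics/z7.png

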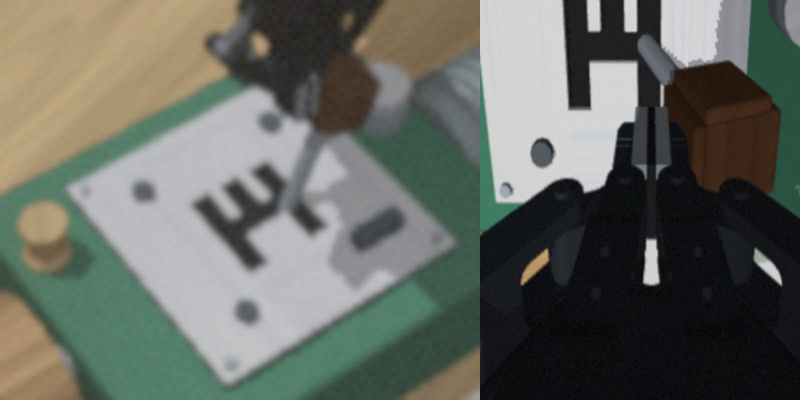

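Request:
play_rows([
  [0,[0,1.5,0],[0,0,0]],
  [0,[0,3,0],[0,0,0]],
  [0,[0,3,0],[0,0,0]],
])

```text
time: 8.4
tool_pos: [0.5644, 0.0183, 0.1863]
orientation: [-0.44, -3.11, 0.001]
contact_force: [-0.7, -3.0, -1.2]
grip_width: 0.002
```

```bash
python3 go.py
```

```text
t 8.4 mach [ -0.4  27.8 186.3] F [-0.7 -3.  -1.2] g 0.002263796902219621
turn [-0. -0.  0.]
```

Request:
play_rows([
  [0,[0,1,0],[0,0,0]],
  [0,[0,2,0],[0,0,0]],
  [0,[0,2,0],[0,0,0]],
])

```text
time: 8.78
tool_pos: [0.5647, 0.0195, 0.1861]
orientation: [-0.441, -3.11, 0.003]
contact_force: [-1.5, -7.5, -2.2]
grip_width: 0.002
```

```bash
python3 go.py
```

```text
t 8.775 mach [ -0.4  29.1 186.1] F [-1.5 -7.5 -2.2] g 0.0020387420711991456
turn [-0.1 -0.   0. ]
```

The end stop is reached; force rose to 7.8 N. Now around to the near side for the final push into the far-left slot.

Request:
play_rows([
  [0,[0,-15,0],[0,0,0]],
  [0,[0,-36,0],[0,0,0]],
  [0,[32,-36,0],[0,0,0]],
  [0,[68,-36,4],[0,0,0]],
  [0,[68,-10,11],[0,0,0]],
  [0,[68,24,11],[0,0,0]],
  [0,[68,24,11],[0,0,0]],
])

```text
time: 9.65
tool_pos: [0.5065, 0.0635, 0.1755]
orientation: [0.437, 3.11, 0.002]
contact_force: [-0.1, -0.4, 1.0]
grip_width: -0.001
```

```bash
python3 go.py; python3 snap.py 8
```

```text
t 9.65 mach [-68.5  55.1 175.5] F [-0.1 -0.4  1. ] g -0.0006491390691320353
turn [0.1 0.  0.2]
```

View pics/z8.png

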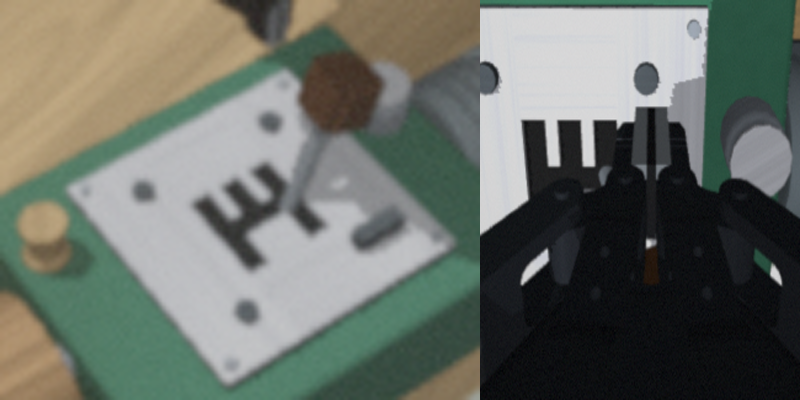

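The knob sits at zoom (340,92), which matches side lean 0.36 at the channel end. Pushing far.

Request:
play_rows([
  [0,[-14,-1,0],[0,0,0]],
  [0,[-28,-1,0],[0,0,0]],
  [0,[-38,-1,0],[0,0,0]],
  [0,[-46,-1,0],[0,0,0]],
  [0,[-54,-2,0],[0,0,0]],
  [0,[-62,-2,0],[0,0,0]],
  [0,[-70,-3,0],[0,0,0]],
  [0,[-76,-3,0],[0,0,0]],
])

```text
time: 10.75
tool_pos: [0.5787, 0.0381, 0.1749]
orientation: [-0.44, -3.11, 0.0]
contact_force: [-2.5, 1.0, -0.8]
grip_width: 0.001
```

```bash
python3 go.py; python3 snap.py 9
```

```text
t 10.75 mach [  7.9  50.8 174.9] F [-2.5  1.  -0.8] g 0.0013977148557964077
turn [-0. -0.  0.]
```

View pics/z9.png

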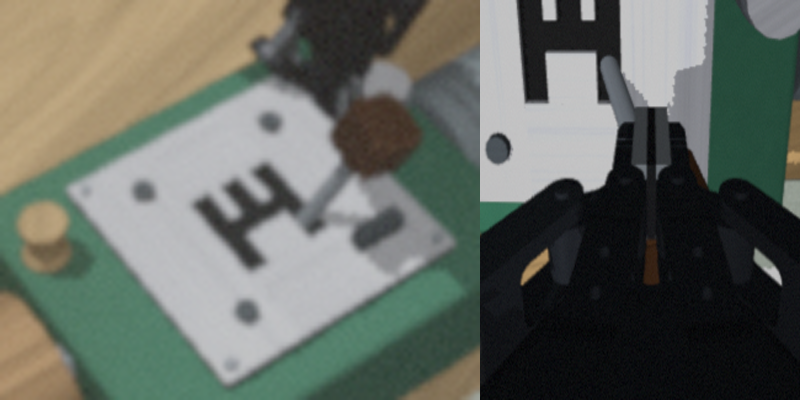

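The knob is going into the far-left slot (zoom 377,135). I'll continue towards the stop.

Request:
play_rows([
  [0,[-5,0,0],[0,0,0]],
  [0,[-9,0,0],[0,0,0]],
  [0,[-12,0,0],[0,0,0]],
  [0,[-14,0,0],[0,0,0]],
  [0,[-14,0,0],[0,0,0]],
])

```text
time: 11.48
tool_pos: [0.5922, 0.0343, 0.1754]
orientation: [0.44, 3.11, -0.0]
contact_force: [-1.6, 1.1, -0.3]
grip_width: -0.003
```

```bash
python3 go.py
```

```text
t 11.475 mach [ 21.9  50.9 175.4] F [-1.6  1.1 -0.3] g -0.003214197334473503
turn [-0.  0.  0.]
```

Request:
play_rows([
  [0,[-1.5,0,0],[0,0,0]],
  [0,[-3,0,0],[0,0,0]],
  [0,[-3,0,0],[0,0,0]],
])

```text
time: 11.85
tool_pos: [0.5949, 0.0335, 0.1753]
orientation: [0.44, 3.11, -0.0]
contact_force: [-2.2, 0.3, -0.7]
grip_width: 0.0
```

```bash
python3 go.py
```

```text
t 11.85 mach [ 24.7  50.9 175.3] F [-2.2  0.3 -0.7] g 0.0004782319917854748
turn [-0.  0.  0.]
```

Request:
play_rows([
  [0,[-1.5,0,0],[0,0,0]],
  [0,[-3,0,0],[0,0,0]],
  [0,[-3,0,0],[0,0,0]],
])

```text
time: 12.22
tool_pos: [0.5967, 0.033, 0.1749]
orientation: [-0.44, -3.107, -0.0]
contact_force: [-7.2, 1.8, -0.3]
grip_width: 0.002
```

```bash
python3 go.py
```

```text
t 12.225 mach [ 26.5  50.9 174.9] F [-7.2  1.8 -0.3] g 0.0024238144173094676
turn [-0.  -0.2  0. ]
```

Force rose to 7.4 N, so it is at the stop. One more small press to be sure, then I retreat and check.

Request:
play_rows([
  [0,[-2,0,0],[0,0,0]],
  [0,[-2,0,0],[0,0,0]],
  [0,[10,0,0],[0,0,0]],
  [0,[40,0,0],[0,0,0]],
  [0,[90,0,-10],[0,0,0]],
  [0,[140,0,-40],[0,0,0]],
  [0,[190,0,-60],[0,0,0]],
  [0,[190,0,-60],[0,0,0]],
])

```text
time: 13.22
tool_pos: [0.4137, 0.0862, 0.2376]
orientation: [0.438, 3.105, 0.0]
contact_force: [0.1, -0.3, 0.3]
grip_width: 0.0
```

```bash
python3 go.py; python3 snap.py 10
python3 - <<'E'
from kn import *
d=grab('top','top10')
cv2.imwrite('pics/topz10.png',cv2.resize(cv2.cvtColor(d['color'],cv2.COLOR_RGB2BGR)[125:245,205:370],None,fx=4.8,fy=4.8,interpolation=cv2.INTER_CUBIC))
for f in (.25,.29,.33,.36):
    P,q=kn(f,.31); print(f,q.round(1),((proj(c,P)-[225,195])*4).round(),((proj(d,P)-[205,125])*4.8).round())
E
```

```text
t 13.225 mach [-163.9   51.1  237.6] F [ 0.1 -0.3  0.3] g 0.0002801620069055079
turn [0.1 0.3 0.1]
0.25 [ 39.   48.9 152.7] [[364. 135.]] [[348. 167.]]
0.29 [ 45.1  48.4 151.1] [[369. 143.]] [[352. 158.]]
0.33 [ 51.2  47.9 149.4] [[375. 152.]] [[356. 149.]]
0.36 [ 55.7  47.4 147.9] [[379. 158.]] [[359. 143.]]
```

View pics/z10.png

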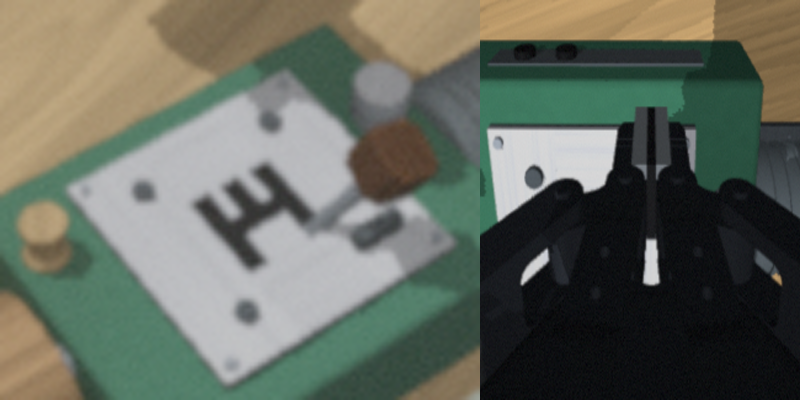

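View pics/topz10.png

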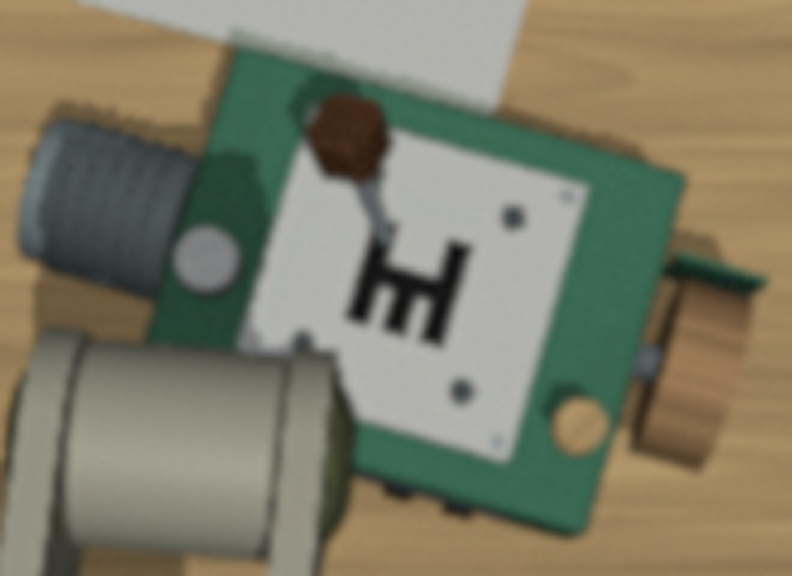

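Run:
```python
from kn import *
t=load('top10')
a=np.array([393,160.])/4+[225,195]; b=np.array([348,137.])/4.8+[205,125]
o1,d1=ray(t,b);o2,d2=ray(c,a)
l=np.linalg.lstsq(np.c_[d1[0],-d2[0]],o2-o1,rcond=None)[0]
p=o1+d1[0]*l[0];q=o2+d2[0]*l[1]; M=m((p+q)/2);print(M,np.linalg.norm(p-q)*1e3,'dist bar',np.linalg.norm(M[:2]-[57,51.5]))
print('lean',np.arctan2(M[0],M[2]-30), m(atz(t,b,.176)[0]), m(atz(c,a,.176)[0]))
P=np.r_[w(57,51.5),.176]; print((proj(c,P)-[225,195])*4,(proj(t,P)-[205,125])*4.8)
```

```text
[ 58.84877545  55.45959469 173.55741318] 1.3840573751399257 dist bar 4.3699383038445365
lean 0.3890390032273657 [ 57.8787342   54.63252673 176.        ] [ 60.5162703   54.68857634 176.        ]
[[385.19716107 158.68130191]] [[352.68305197 139.87790637]]
```

The knob is at about (59, 55), height 174, within 5 mm of the bar, and the lever is at its far stop. The tin (206,259) and spool (580,425) have not moved, and the robot is clear. Handing in.

```bash
python3 -c "
from station import workorder,state
print(workorder.finish_job()); print(state()['time'])"
```

```text
the job is handed in; nothing more can be done
None
the job is handed in; nothing more can be done
```

The lever is fully home in the far-left slot, the one marked by the setting bar, and the job is handed in at about 13 s of the 45 s allowed. `finish_job` gives no verdict, so the result rests on my own checks.

**Pushes:** I kept the fingers shut and pushed three times: far, out of the park slot; left, along the channel; then far again, into the slot. At the channel's left end and at the slot end the force rose from about 2–3 N to 7–8 N, so both were firm stops. The far wall of the channel gave no such rise, and I judged the lever was in the channel from the picture.

**Final position:** Measured from the scene and top cameras, the knob is at about (59, 55) mm in machine axes. That is about 4 mm from the bar's position of (57, 51.5). The knob is about 174 mm high, against the expected 176 mm. The measured lean is about 0.39 rad, slightly past the 0.35 rad stop. I put this down to measurement error, since the two camera views differ by 1–3 mm.

**Surroundings:** The wax tin and thread spool are at the same pixels as before. I did not re-measure the other bystanders, but the tool stayed above 170 mm throughout. At hand-in the arm was well clear and the wrist force was near zero.

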